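# Level the rocking desk camera and aim it

### The arm

A 7-joint arm with a two-finger parallel gripper is mounted at the origin on the work surface. World frame = base frame: x ahead of the robot, y to its left, z up, the work surface at z = 0. Lengths are in m, angles in rad, forces in N, time in s.
With the tool pointing down it reaches from about 0.4 to 0.875 m from the base axis. Payload 6.5 kg.
Tool frame: the origin (TCP) lies on the mounting face of the last link; the fingertips stand 166 mm ahead of it and the grasp point (between the pads) lies 147 mm ahead of it (tips_ahead is the distance from the TCP to the fingertips, in m); z points along the fingers, y is the line along which they close (so a half turn about z gives the same grasp; the last joint's range is limited). The gripper opens to 88 mm and grips with 3 to 60 N. Pads are 18 mm wide; open, the fingers measure 123 mm over their backs; the gripper's body (75 mm by 187 mm) begins 45 mm behind the grasp point.
Start: joints at [1.035, 0.536, -0.004, 1.538, 0.003, 1.067, -0.071], TCP at [0.294, -0.58, 0.405] pointing down, gripper open.
Joint ranges: [-2.7, 2.7], [-0.37, 2.16], [-1.27, 1.26], [0.24, 2.4], [-1.31, 4.45], [0.19, 1.91], [-2.76, 2.76]. Speed limits (rad/s): [2.39, 2.39, 3.14, 3.14, 3.14, 3.14, 3.14].

### API

Orientations are given as [roll, pitch, yaw] about the fixed x, y, z axes, in that order (R = Rz(yaw) Ry(pitch) Rx(roll)).
In Python, from plant import read_state, snapshot, sign_off, tips_ahead gives the robot as it stands. The module is installed in compiled form; this text tells all that it offers.
- The arm moves only by the tool arm_command, never from a script. Its argument "increments" is a list that holds one entry, the list of rows, each a list of 7 numbers: the shift along the world's x, y, z in m, then the turn, a rotation vector about the world's x, y, z in rad, then the opening, from 0 (shut) to 1 (fully open). In form: [[[dx, dy, dz, wx, wy, wz, grip], ...]]. A call has 1 to 20 rows; each row shifts and turns the commanded pose from where the row before left it; what a row does not reach is not made up. A row lasts 1/8 s, in which the tool goes at most 62.5 mm and 10.7 degrees, less where a joint would pass 70% of its speed; a pose out of reach is approached as far as the arm can. A call is refused whole if a number of a shift passes 0.0625 or a number of a turn 0.188, either way. A call with a gripper value outside its range is refused whole. The fingers move at their own pace and stop on an object; "newtons" is the grip in N (left out, the last holds). Time passes only in rows, so rows that do not move let the fingers close. It gives the time, the measured TCP pose, the force, the opening and the grip force at its end, in the units of the state.
- read_state(): the state, without advancing time (a new reading comes with each control period).
- snapshot(name): name is "scene" or "top"; returns a dict with "frame" (480x640x3 uint8, red, green, blue), "depth" (480x640 float32, m along the optical axis (not along the pixel's ray), 0 where there is no reading), "mtx" (3x3 intrinsics, pixels), "rvec" (rotation vector, rad) and "tvec" (3), from world to camera coordinates, as OpenCV has them. Camera axes: x right, y down, z forward; pixel columns grow to the right and rows downward; lengths in m; the calibration is good to about 2 mm. A picture is of the moment at which its call begins.
- sign_off(): hands the job in; it is judged then, once.
The state is a dict: "time_s": time; "q": joint angles; "qd": joint speeds; "effort": joint torques, N m; "ee_pos": TCP position; "eef_rot": TCP orientation; "ft_force": force on the tool from outside, world axes, zero at the start; "torque": the same for the moment, N m; "grip_width": finger opening in m; "grip_force": force on a finger pad.
Only numpy, scipy, OpenCV 4.12 (cv2) and the standard library are available. Lean on these libraries where they do the work, as an engineer would, in place of code of your own. Each camera call takes 0.05 s, during which the arm holds its last target. There are 200 camera calls.

### The job

The desk camera's square base rocks because the screw foot with the orange T-bar is too short. Push the T-bar round clockwise until the base stands level on all four feet and no longer rocks, then push the camera's yellow pan handle round until the lens looks straight out along the white mark on the base. Do not shove the base out of its place or tip it, and leave everything around it where it is.

Things in the scene. Friction and masses are not known exactly. Their poses are not given: they have to be found in the camera images.
- stand_top (a point): centre of the upper face of the camera's loose blue base plate, 206 x 206 x 12 mm, 30 mm above the table when level. z: plate normal; -x: to the front edge, along the white mark (50 x 7 mm). About 1.9 kg in all; rubber feet 28 mm across, fixed at (85, 85), (85, -60), (-60, 85) mm in this frame, screw foot at (-85, -85). It rests leaning towards the screw foot, 2 to 3.5 degrees at the start.
- tbar (a point): centre of the orange T-bar on the screw foot's spindle, half-way up. Bar 90 mm long (45 to each side along this frame's x), 12 wide, 16 tall; black 26 mm hub; z is the spindle. Centre 62 mm above the table when level, and free space of 24 mm between bar and plate then (4 to 8 mm more at the start: it sinks as screwed). Turns with about 0.06 N m, stays where left.
- screw (a joint): turn of the T-bar in rad, growing clockwise seen from above, which lengthens the screw foot by 1.6 mm per rad. At 0 the foot is as long as the three fixed feet and the base is level; it starts between -5 and -2.8 (4.5 to 8 mm too short); above 0 it is too long.
- pan_grip (a point): point on the axis of the pan handle, 90 mm from the camera's swivel axis (upright through stand_top), 85 mm above the table when level. Handle: level bar along this frame's x (away from the camera), yellow and 16 mm thick from 62 to 128 mm out, thinner steel further in. The lens looks along -x, opposite the handle. Camera: black 72 mm drum, top 103 mm above the table.
- pan (a joint): swivel of the camera on its base in rad, growing anticlockwise seen from above; 0 when the lens looks straight along the white mark to the front edge. It starts between 0.7 and 1.5, turns with about 0.08 N m and stays where it is left.
- coffee: lidded white paper coffee cup, 117 mm tall, 90 mm across; origin at the centre of its underside; a bystander, not to be moved
- papercup: open white paper cup, 90 mm tall, 80 mm across; origin at the centre of its underside; a bystander, not to be moved
- tape: orange roll of tape lying flat, 96 mm across, 24 mm tall; origin at the centre of its underside; a bystander, not to be moved
- phone: black phone lying flat, 72 x 150 x 10 mm; origin at the centre of its underside; a bystander, not to be moved
- recorder: black pocket sound recorder with an orange screen, lying flat, 133 x 68 x 32 mm; origin at the centre of its underside; a bystander, not to be moved

How it is judged:
By the outcome, as a careful person would: the job done as asked, in the order asked, and still so for the second after the job is handed in, with the robot touching nothing.
It also fails if it takes over 58 s, if anything falls off the work surface, if the arm or the gripper's body presses on something with over 40 N, if the wrist force passes 120 N, or if a joint passes its speed limit or range.

## Working session

There is one attempt and no reset: what is moved stays moved. The work goes in short steps, Python scripts to look and compute and a tool call to move; the robot and the scene stay as the last step left them, time stands still between calls to the robot, and variables do not carry over. Pictures are saved under pics/ and viewed, at most 10 in all, crops included, and the job is handed in when it is done.

Besides the shell and the picture viewer there is one more tool, called after ">>>" by a JSON object that holds its "fn" and its "kwargs", one argument or row to a line. arm_command: Moves the arm, as the interface text tells. Its arguments: {"type":"object","properties":{"increments":{"type":"array","items":{"type":"array","items":{"type":"array","items":{"type":"number"}}}},"newtons":{"type":"number"}},"required":["increments"]}

```bash
mkdir -p pics; cat > h.py <<'E'
import numpy as np, cv2
from plant import read_state, snapshot, sign_off, tips_ahead
def snap(n,png=None):
    s=snapshot(n); s['R']=cv2.Rodrigues(np.array(s['rvec'],float))[0]; s['t']=np.array(s['tvec'],float).reshape(3)
    if png: cv2.imwrite('pics/'+png,s['frame'][:,:,::-1])
    return s
def pts(s,mask):
    v,u=np.nonzero(mask&(s['depth']>0)); d=s['depth'][v,u]
    c=np.linalg.inv(s['mtx'])@np.stack([u,v,np.ones(len(u))])*d
    return (s['R'].T@(c-s['t'][:,None])).T
def ray(s,u,v,z):
    o=-s['R'].T@s['t']; d=s['R'].T@np.linalg.inv(s['mtx'])@np.array([u,v,1.])
    return o+d*(z-o[2])/d[2]
def hsv(s): return cv2.cvtColor(s['frame'],cv2.COLOR_RGB2HSV)
def comps(m,amin=40):
    n,l,st,ce=cv2.connectedComponentsWithStats(m.astype(np.uint8))
    return [(l==i,st[i],ce[i]) for i in range(1,n) if st[i][4]>=amin]
E
python3 - <<'E'
from h import *
print(read_state(),tips_ahead)
for n in('top','scene'):
    s=snap(n,n+'0.png'); h=hsv(s)
    print(n,'cam',-s['R'].T@s['t'])
    for nm,lo,hi in(('or',(3,120,90),(18,255,255)),('ye',(20,110,90),(35,255,255)),('bl',(95,100,40),(130,255,255))):
        for m,st,c in comps(cv2.inRange(h,lo,hi)>0):
            p=pts(s,m); print(nm,st,c.round(),np.median(p,0).round(3),p.min(0).round(3),p.max(0).round(3))
E
```

```text
{'time_s': 0.0, 'q': array([ 1.03477272,  0.53716186, -0.00445067,  1.5388185 ,  0.00262474,
        1.06729848, -0.07117623]), 'qd': array([-0.00057444, -0.00014733, -0.00165761,  0.00134765,  0.00220244,
        0.00130486, -0.00054636]), 'effort': array([ 3.89488405e-04, -5.70984292e+01,  9.90848467e-01, -2.51605099e+01,
       -5.62470965e-02,  1.79851177e-02,  1.59730384e-04]), 'ee_pos': array([ 0.29413975, -0.57928977,  0.40386282]), 'eef_rot': array([-3.13991789e+00,  1.38931657e-04,  4.69941618e-01]), 'ft_force': array([ 0.41678601, -0.186015  , -0.00650643]), 'torque': array([0.04288086, 0.01242928, 0.06132461]), 'grip_force': 0.0, 'grip_width': 0.08820884559289043} 0.166
top cam [ 0.39399371 -0.05109139  1.40004251]
or [211 183  41  41 168] [232. 204.] [0.608 0.188 0.002] [ 0.565  0.144 -0.007] [0.67  0.248 0.022]
or [222 194  19  19  83] [230. 202.] [0.62  0.199 0.004] [ 0.593  0.172 -0.005] [0.638 0.218 0.021]
or [368 222  15  15  55] [375. 229.] [ 0.54  -0.167  0.003] [ 0.52  -0.183 -0.006] [ 0.56  -0.144  0.074]
ye [406 165  21  17 272] [416. 173.] [ 0.675 -0.269  0.033
[... 4338 characters left out ...]
 [ 69. 152.] [ 0.955 -0.633  0.141] [ 0.948 -0.919  0.137] [ 0.962 -0.456  0.146]
bl [ 87 186  64 105 819] [120. 240.] [ 0.955 -0.181  0.141] [ 0.947 -0.444  0.137] [ 0.962 -0.006  0.145]
bl [305 230  11  12  66] [308. 236.] [ 0.537 -0.075  0.027] [ 0.523 -0.1    0.024] [ 0.558 -0.06   0.03 ]
bl [ 232  233   90   67 2003] [274. 267.] [ 0.672 -0.022  0.032] [ 0.596 -0.139  0.021] [0.742 0.091 0.037]
bl [302 237  47  39 740] [325. 255.] [0.545 0.015 0.03 ] [ 0.493 -0.054  0.022] [0.606 0.065 0.036]
bl [ 148  292  116  188 1958] [206. 390.] [0.955 0.269 0.14 ] [0.947 0.004 0.136] [0.963 0.437 0.144]
bl [478 413  12  12  83] [484. 418.] [0.61  0.541 0.104] [0.6   0.532 0.097] [0.615 0.549 0.108]
```

View pics/top0.png

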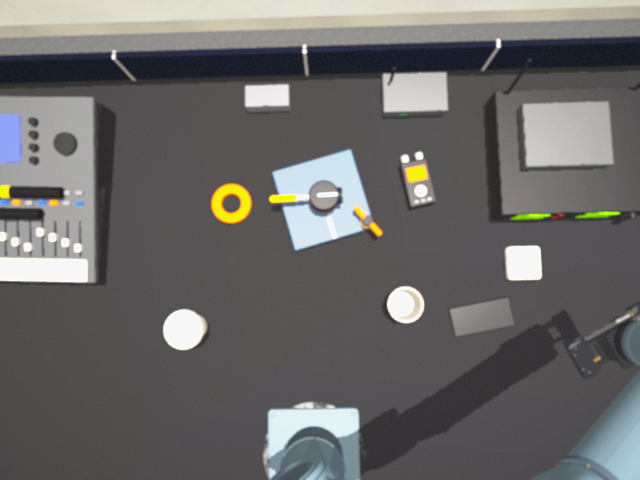

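View pics/scene0.png

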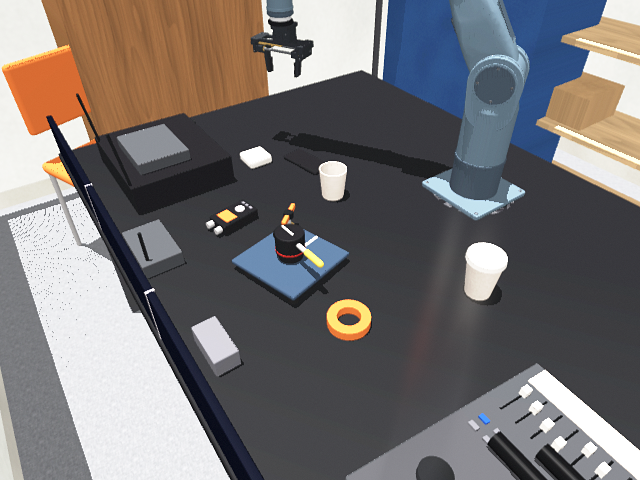

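```bash
cat > m.py <<'E'
from h import *
def plane(P):
    for _ in range(4):
        A=np.c_[P[:,:2],np.ones(len(P))]; c=np.linalg.lstsq(A,P[:,2],rcond=None)[0]; r=P[:,2]-A@c
        P=P[abs(r)<2*r.std()+1e-6]
    return c,r.std(),len(P)
def measure(n='top',box=(230,420,130,270),show=True):
    s=snap(n); h=hsv(s); b=np.zeros(h.shape[:2],bool); b[box[2]:box[3],box[0]:box[1]]=1
    bl=b&(cv2.inRange(h,(95,60,50),(130,255,255))>0)
    bl=max(comps(bl),key=lambda c:c[1][4])[0]
    cnt=np.argwhere(bl)[:,::-1].astype(np.float32)
    rect=cv2.minAreaRect(cnt); bx=cv2.boxPoints(rect)
    cor=np.array([ray(s,u,v,.029) for u,v in bx]); ctr=cor.mean(0)
    e=cv2.erode(bl.astype(np.uint8),np.ones((3,3)))>0
    cp,sd,k=plane(pts(s,e))
    big=cv2.dilate(b.astype(np.uint8),np.ones((41,41)))>0
    tm=big&(h[...,2]<70); T=pts(s,tm); T=T[abs(T[:,2])<.012]; ct,st,kt=plane(T)
    g=cp[:2]-ct[:2]
    print('rect',rect,'ctr',ctr.round(4),'sides',np.linalg.norm(np.diff(cor,axis=0),axis=1).round(4),'\ncor',cor.round(3).tolist())
    print('plate grad',cp[:2].round(4),'table',ct[:2].round(4),'sd',sd,st,k,kt,'diff deg',np.degrees(g).round(2),'h ctr',cp[:2]@ctr[:2]+cp[2]-(ct[:2]@ctr[:2]+ct[2]))
    # yaw: edge nearest the expected
    ey=[np.degrees(np.arctan2(*(cor[i+1]-cor[i])[[1,0]]))%90 for i in range(3)]; print('edge yaw mod90',np.round(ey,2))
    ye=b&(cv2.inRange(h,(5,110,90),(35,255,255))>0)
    for m,st,c in comps(ye,15):
        z=.070 if c[0]>340 else .093
        q=np.array([ray(s,u,v,z) for v,u in np.argwhere(m)])[:,:2]
        w,V=np.linalg.eigh(np.cov((q-q.mean(0)).T)); d=V[:,1]; t=(q-q.mean(0))@d
        print('colour',st,'ctr',q.mean(0).round(4),'dir deg',np.degrees(np.arctan2(d[1],d[0])).round(2),'ends',(q.mean(0)+d*t.min()).round(3),(q.mean(0)+d*t.max()).round(3))
    wm=b&(h[...,1]<50)&(h[...,2]>170)
    for m,st,c in comps(wm,15):
        q=np.array([ray(s,u,v,.030) for v,u in np.argwhere(m)])[:,:2]
        w,V=np.linalg.eigh(np.cov((q-q.mean(0)).T)); d=V[:,1]
        print('white',st,q.mean(0).round(4),np.degrees(np.arctan2(d[1],d[0])).round(2))
    return s
if __name__=='__main__':
    s=measure(); im=s['frame'][140:270,230:420,::-1]; cv2.imwrite('pics/c1.png',cv2.resize(im,None,fx=4,fy=4,interpolation=cv2.INTER_CUBIC))
E
python3 m.py
```

```text
rect ((306.44512939453125, 222.12734985351562), (49.21830749511719, 39.417259216308594), 73.49563598632812) ctr [0.5603 0.0048 0.029 ] sides [0.0976 0.1223 0.0967] 
cor [[0.606, 0.068, 0.029], [0.632, -0.026, 0.029], [0.514, -0.058, 0.029], [0.489, 0.035, 0.029]]
plate grad [-1.0753 -0.0408] table [-0.001  -0.0013] sd 0.0014700976600530128 0.0024307110733230424 28 248 diff deg [-61.55  -2.26] h ctr 0.08168422549102868
edge yaw mod90 [15.29 15.11 15.27]
colour [405 165  15  18 217] ctr [ 0.6664 -0.2546] dir deg 169.36 ends [ 0.689 -0.259] [ 0.645 -0.251]
colour [230 183  23  42 616] ctr [0.6012 0.1579] dir deg -179.63 ends [0.65  0.158] [0.552 0.158]
colour [269 194  27  10 205] ctr [0.6102 0.061 ] dir deg 89.63 ends [0.61  0.028] [0.61 0.09]
colour [354 207  29  30 226] ctr [ 0.5488 -0.1461] dir deg -136.55 ends [ 0.586 -0.111] [ 0.52  -0.173]
white [ 274  151   96   98 4856] [ 0.6174 -0.0345] 164.17
white [415 151   5   9  38] [ 0.7203 -0.2733] 176.36
white [401 154   8   9  62] [ 0.7135 -0.2417] 165.76
white [413 184   7  14  72] [ 0.6324 -0.2687] 178.2
white [316 191  23   8 140] [ 0.6283 -0.0465] 92.81
white [413 199   7   5  32] [ 0.6058 -0.2657] 95.69
```

View pics/c1.png

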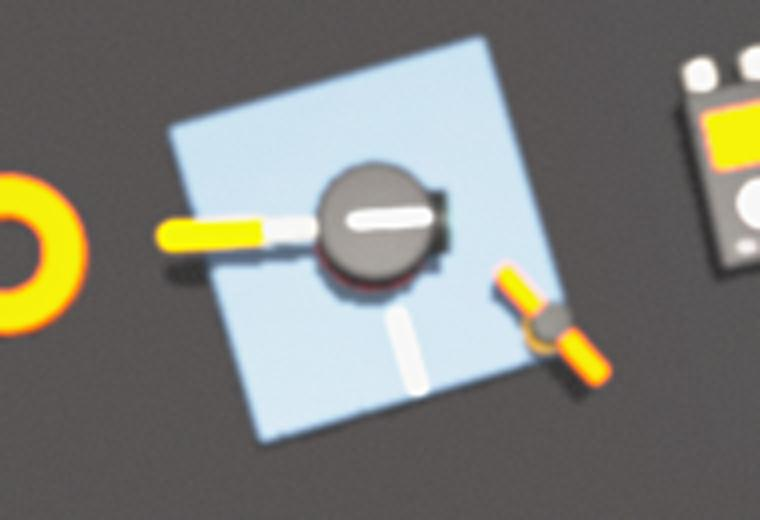

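```bash
sed -i 's/(95,60,50),(130,255,255)/(88,18,150),(130,255,255)/' m.py
sed -i "s/wm=b&(h\[...,1\]<50)/wm=b\&(h[...,1]<18)/" m.py
cat >> m.py <<'E'
    c=ray(s,230+548/4,140+322/4,.07); print('hub',c)
E
python3 m.py; python3 -c "
from m import *
measure('scene',(225,360,215,305))"
```

```text
rect ((322.7913818359375, 199.09075927734375), (82.90045928955078, 83.63409423828125), 73.61045837402344) ctr [ 0.6173 -0.0366  0.029 ] sides [0.2085 0.2074 0.2052] 
cor [[0.69, 0.091, 0.029], [0.745, -0.11, 0.029], [0.544, -0.162, 0.029], [0.49, 0.036, 0.029]]
plate grad [0.0207 0.0338] table [ 0.0019 -0.0011] sd 0.002286981334351232 0.0025073066285707943 4019 258 diff deg [1.08 2.  ] h ctr 0.02946216371310696
edge yaw mod90 [15.19 14.53 15.16]
colour [405 165  15  18 218] ctr [ 0.6665 -0.2546] dir deg 169.91 ends [ 0.689 -0.259] [ 0.645 -0.251]
colour [230 183  23  42 615] ctr [0.6011 0.1579] dir deg -179.63 ends [0.65  0.158] [0.552 0.158]
colour [269 194  27  10 205] ctr [0.6102 0.061 ] dir deg 89.63 ends [0.61  0.028] [0.61 0.09]
colour [354 207  29  30 225] ctr [ 0.5488 -0.1461] dir deg -136.43 ends [ 0.585 -0.112] [ 0.52  -0.174]
white [416 152   4   8  26] [ 0.7204 -0.2745] -179.97
white [402 155   7   8  44] [ 0.7132 -0.2425] -169.88
white [413 185   7  12  57] [ 0.6323 -0.2692] 177.27
white [316 191  23   8 138] [ 0.6283 -0.0464] 93.07
white [288 193  21   9  89] [0.6246 0.
[... 468 characters left out ...]
  ] sd 0.0011307119861593987 0.0013129529941729471 1686 12512 diff deg [1.32 2.14] h ctr 0.031045929212805676
edge yaw mod90 [25.15 89.39 18.48]
colour [225 215  13   8  72] ctr [ 0.7008 -0.1781] dir deg -166.1 ends [ 0.717 -0.174] [ 0.684 -0.182]
colour [281 215   9  10  64] ctr [ 0.5932 -0.0933] dir deg -137.29 ends [ 0.607 -0.08 ] [ 0.579 -0.106]
colour [303 252  21  16  72] ctr [0.618 0.069] dir deg 99.28 ends [0.624 0.034] [0.614 0.095]
colour [332 299  28   6 131] ctr [0.6187 0.1941] dir deg 147.77 ends [0.645 0.177] [0.597 0.208]
white [281 225  13  11  42] [ 0.5721 -0.1236] 93.49
white [305 235  13  11  47] [ 0.5446 -0.0535] -165.06
white [296 243  10   9  46] [ 0.5794 -0.0471] 88.01
```

>>> {"fn": "arm_command", "kwargs": {
  "increments": [
    [[0.0278,0.0404,0,0,0,0,0],[0.0278,0.0404,0,0,0,0,0],[0.0278,0.0404,0,0,0,0,0],[0.0278,0.0404,0,0,0,0,0],[0.0278,0.0404,0,0,0,0,0],[0.0278,0.0404,0,0,0,0,0],[0.0278,0.0404,0,0,0,0,0],[0.0278,0.0404,0,0,0,0,0],[0.0278,0.0404,0,0,0,0,0],[0.0278,0.0404,0,0,0,0,0],[0,0,-0.04,0,0,0,0],[0,0,-0.04,0,0,0,0],[0,0,-0.02,0,0,0,0],[0,0,0,0,0,0,0]]
  ]
}}

```text
time_s: 2.0
ee_pos: [0.5716, -0.1754, 0.3032]
eef_rot: [-3.139, 0.003, 0.47]
ft_force: [-0.1, 1.1, -0.1]
grip_width: 0.0005
grip_force: 0.0
```

```bash
python3 - <<'E'
from h import *
s=snap('scene'); im=s['frame'][130:330,190:400,::-1]; cv2.imwrite('pics/c2.png',cv2.resize(im,None,fx=3,fy=3,interpolation=cv2.INTER_CUBIC))
# averaged tilt: scene
from m import plane
G=[]
for i in range(6):
    s=snap('scene');h=hsv(s); b=np.zeros(h.shape[:2],bool); b[215:305,225:360]=1
    bl=max(comps(b&(cv2.inRange(h,(88,18,110),(130,255,255))>0)),key=lambda c:c[1][4])[0]
    P=pts(s,cv2.erode(bl.astype(np.uint8),np.ones((3,3)))>0); cp,sd,k=plane(P[abs(P[:,2]-.03)<.015])
    big=np.zeros_like(b); big[190:360,190:420]=1; T=pts(s,big&(h[...,2]<70)); T=T[abs(T[:,2])<.008]; ct,_,kt=plane(T)
    G.append(np.degrees(cp[:2]-ct[:2]))
print(np.round(G,2),k,sd,np.mean(G,0))
E
```

```text
[[1.22 1.99]
 [1.03 2.06]
 [1.11 2.13]
 [1.22 2.06]
 [1.25 2.1 ]
 [1.09 2.04]] 1780 0.001195873033643772 [1.15271265 2.06350034]
```

View pics/c2.png

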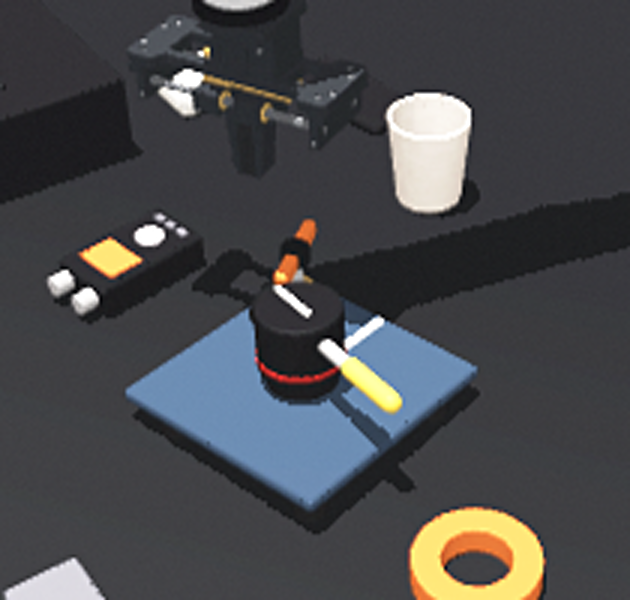

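>>> {"fn": "arm_command", "kwargs": {
  "increments": [
    [[0,0,-0.045,0,0,0,0],[0,0,-0.042,0,0,0,0],[0,0,0,0,0,0,0],[-0.0017,0.0036,0,0,0,0,0]]
  ]
}}

```text
time_s: 2.85
ee_pos: [0.5713, -0.1723, 0.2193]
eef_rot: [3.14, -0.002, 0.469]
ft_force: [0.3, -0.7, 0.6]
grip_width: 0.0007
grip_force: 0.0
```

>>> {"fn": "arm_command", "kwargs": {
  "increments": [
    [[-0.0056,-0.002,0,0,0,0,0],[-0.0058,-0.001,0,0,0,0,0],[-0.0059,0,0,0,0,0,0],[-0.0058,0.001,0,0,0,0,0],[-0.0056,0.002,0,0,0,0,0],[-0.0051,0.003,0,0,0,0,0],[-0.0045,0.0038,0,0,0,0,0],[-0.0038,0.0045,0,0,0,0,0],[-0.003,0.0051,0,0,0,0,0],[-0.002,0.0056,0,0,0,0,0]]
  ]
}}

```text
time_s: 4.1
ee_pos: [0.5229, -0.1495, 0.2175]
eef_rot: [-3.141, 0.001, 0.47]
ft_force: [0.6, -3.2, 0.1]
grip_width: 0.0001
grip_force: 1.0
```

>>> {"fn": "arm_command", "kwargs": {
  "increments": [
    [[-0.001,0.0058,0,0,0,0,0],[0,0.0059,0,0,0,0,0],[0.001,0.0058,0,0,0,0,0],[0.002,0.0056,0,0,0,0,0],[0.003,0.0051,0,0,0,0,0],[0.0038,0.0045,0,0,0,0,0],[0.0045,0.0038,0,0,0,0,0]]
  ]
}}

```text
time_s: 4.97
ee_pos: [0.5363, -0.1137, 0.2174]
eef_rot: [-3.141, 0.002, 0.469]
ft_force: [-4.2, -2.5, 0.2]
grip_width: 0.0005
grip_force: 1.8
```

```bash
cat > t.py <<'E'
from h import *
from m import plane
def tilt(n=6):
    G=[]
    for i in range(n):
        s=snap('scene');h=hsv(s); b=np.zeros(h.shape[:2],bool); b[215:305,225:360]=1
        bl=max(comps(b&(cv2.inRange(h,(88,18,110),(130,255,255))>0)),key=lambda c:c[1][4])[0]
        P=pts(s,cv2.erode(bl.astype(np.uint8),np.ones((3,3)))>0); cp,sd,k=plane(P[abs(P[:,2]-.03)<.015])
        big=np.zeros_like(b); big[190:360,190:420]=1; T=pts(s,big&(h[...,2]<70)); T=T[abs(T[:,2])<.008]; ct,_,kt=plane(T)
        G.append(np.degrees(cp[:2]-ct[:2]))
    g=np.mean(G,0); a=g@[.5,.866]; print('tilt',g.round(3),'along',a.round(3),'sd',np.std(G,0).round(3),'screw est',-np.tan(np.radians(a))*138/1.6,'k',k)
    return s
def crop(s,f,x0,x1,y0,y1,k=3): cv2.imwrite('pics/'+f,cv2.resize(s['frame'][y0:y1,x0:x1,::-1],None,fx=k,fy=k,interpolation=cv2.INTER_CUBIC))
E
python3 -c "
from t import *
s=tilt(4); crop(s,'c3.png',190,400,130,330)"
```

```text
tilt [0.362 0.705] along 0.792 sd [0.083 0.043] screw est -1.1916608247971732 k 1830
```

View pics/c3.png

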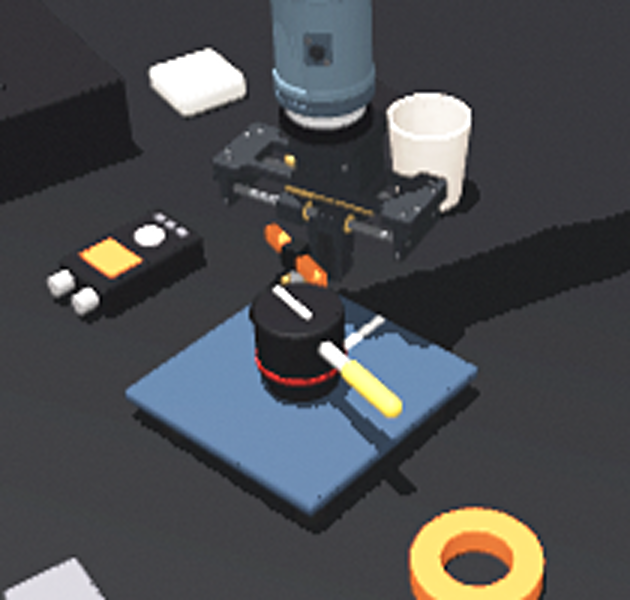

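>>> {"fn": "arm_command", "kwargs": {
  "increments": [
    [[0.0051,0.003,0,0,0,0,0],[0.0056,0.002,0,0,0,0,0],[0.0058,0.001,0,0,0,0,0],[0.0059,0,0,0,0,0,0],[0.0058,-0.001,0,0,0,0,0],[0,0,0,0,0,0,0]]
  ]
}}

```text
time_s: 5.92
ee_pos: [0.566, -0.1083, 0.218]
eef_rot: [3.141, -0.002, 0.47]
ft_force: [-0.5, 0.9, 0.6]
grip_width: 0.0002
grip_force: 0.5
```

```bash
python3 -c "
from t import *
s=tilt(6)"
```

```text
tilt [0.082 0.172] along 0.19 sd [0.116 0.046] screw est -0.28596648342266506 k 1836
```

>>> {"fn": "arm_command", "kwargs": {
  "increments": [
    [[-0.006,0.002,0,0,0,0,0],[0,0,0.05,0,0,0,0],[0,0,0.05,0,0,0,0],[-0.05,0,0,0,0,0,0],[-0.06,0,0,0,0,0,0],[-0.06,0,0,0,0,0,0],[0,0,0,0,0,0,0]]
  ]
}}

```text
time_s: 7.1
ee_pos: [0.3837, -0.1066, 0.3169]
eef_rot: [-3.139, 0.005, 0.468]
ft_force: [0.9, -0.0, -0.7]
grip_width: 0.0006
grip_force: 0.0
```

```bash
python3 - <<'E'
from t import *
import m
s=tilt(12)
s=m.measure(); crop(s,'c4.png',230,420,140,270,4)
E
```

```text
tilt [0.065 0.175] along 0.184 sd [0.09  0.042] screw est -0.2774064780237821 k 1841
rect ((322.5611877441406, 199.0189208984375), (82.59869384765625, 83.94811248779297), 73.49563598632812) ctr [ 0.6175 -0.0361  0.029 ] sides [0.2093 0.2066 0.206 ] 
cor [[0.69, 0.092, 0.029], [0.745, -0.11, 0.029], [0.545, -0.162, 0.029], [0.491, 0.036, 0.029]]
plate grad [-0.0002  0.0009] table [-0.0005 -0.0022] sd 0.002280625567319073 0.0030272452521578207 4043 260 diff deg [0.02 0.18] h ctr 0.029818342497536315
edge yaw mod90 [15.31 14.64 15.27]
colour [405 165  15  18 217] ctr [ 0.6664 -0.2546] dir deg 169.36 ends [ 0.689 -0.259] [ 0.645 -0.251]
colour [230 183  23  42 613] ctr [0.6013 0.1579] dir deg -179.69 ends [0.65  0.158] [0.552 0.158]
colour [267 194  28   9 203] ctr [0.6111 0.0631] dir deg 88.85 ends [0.61 0.03] [0.612 0.094]
colour [355 205  11  13  70] ctr [ 0.5789 -0.1248] dir deg -148.52 ends [ 0.593 -0.116] [ 0.566 -0.133]
colour [361 222  19  16 142] ctr [ 0.5335 -0.1525] dir deg 46.45 ends [ 0.519 -0.168] [ 0.555 -0.13 ]
white [416 152   4   8  26] [ 0.7204 -0.2745] -179.97
white [402 155   7   8  45] [ 0.713  -0.2424] -177.78
white [413 184   7  13  59] [ 0.6324 -0.2692] 176.65
white [315 190  22   7 132] [ 0.6305 -0.0441] 91.31
white [294 193  14   8  82] [0.625 0.017] 90.26
white [324 199   8   6  15] [ 0.6086 -0.049 ] 117.75
white [413 199   7   5  33] [ 0.606  -0.2659] 100.65
white [326 216  11  22 137] [ 0.5466 -0.0553] -164.62
white [383 258   8   6  33] [ 0.4593 -0.1898] 104.81
white [392 263   5   7  16] [ 0.4497 -0.2064] -147.75
```

View pics/c4.png

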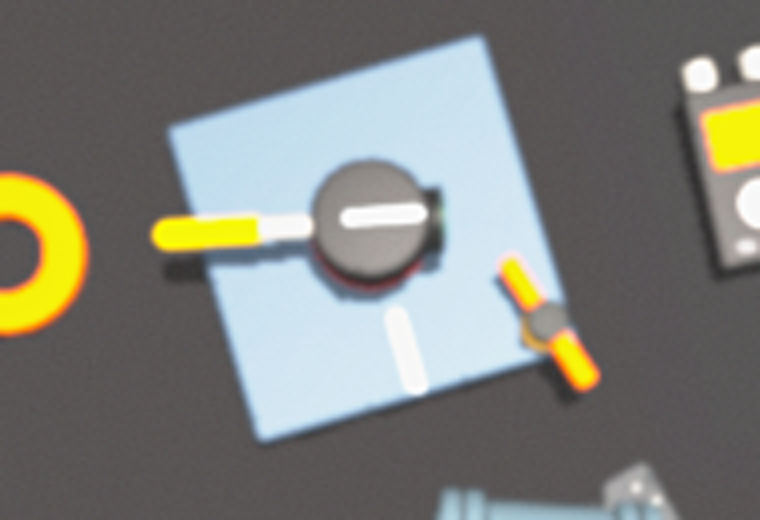

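>>> {"fn": "arm_command", "kwargs": {
  "increments": [
    [[0.058,0,0,0,0,0,0],[0.059,0,0,0,0,0,0],[0.059,0,0,0,0,0,0],[0,0,0,0,0,0,0],[0,0,-0.05,0,0,0,0],[0,0,-0.05,0,0,0,0],[0,0,0,0,0,0,0]]
  ]
}}

```text
time_s: 8.62
ee_pos: [0.5622, -0.1063, 0.2146]
eef_rot: [-3.137, 0.007, 0.47]
ft_force: [1.0, 1.0, 0.6]
grip_width: 0.0004
grip_force: 0.0
```

>>> {"fn": "arm_command", "kwargs": {
  "increments": [
    [[0.006,-0.002,0,0,0,0,0],[0.0028,-0.0011,0,0,0,0,0],[0.0028,-0.0012,0,0,0,0,0],[0.0027,-0.0013,0,0,0,0,0],[0,0,0,0,0,0,0],[-0.007,0.003,0,0,0,0,0],[0,0,0.05,0,0,0,0],[0,0,0.05,0,0,0,0],[-0.05,0,0,0,0,0,0],[-0.06,0,0,0,0,0,0],[-0.06,0,0,0,0,0,0],[0,0,0,0,0,0,0]]
  ]
}}

```text
time_s: 10.12
ee_pos: [0.3973, -0.1096, 0.317]
eef_rot: [-3.14, 0.005, 0.468]
ft_force: [0.8, 0.0, -0.0]
grip_width: 0.0007
grip_force: 0.0
```

```bash
cat >> t.py <<'E'
def bar():
    A=[]
    for i in range(4):
        s=snap('top');h=hsv(s); m=cv2.inRange(h,(3,110,90),(35,255,255)); m[:, :345]=0; m[:,395:]=0; m[:198]=0; m[245:]=0
        q=np.array([ray(s,u,v,.07)[:2] for v,u in np.argwhere(m>0)]); q=q[np.linalg.norm(q-[.5555,-.141],axis=1)>.022]
        w,V=np.linalg.eigh((q-[.5555,-.141]).T@(q-[.5555,-.141])); d=V[:,1]; A.append(np.degrees(np.arctan2(d[1],d[0]))%180)
    print('bar',np.round(A,2))
    return s
E
python3 - <<'E'
from t import *
tilt(16); bar()
E
```

```text
tilt [ 0.022 -0.003] along 0.009 sd [0.087 0.042] screw est -0.013485700481209265 k 1875
bar [9.62 9.46 9.47 9.46]
```

```bash
python3 - <<'E'
from t import *
s=tilt(16); s=snap('top'); crop(s,'c5.png',260,400,140,250,5)
E
```

```text
tilt [ 0.044 -0.017] along 0.007 sd [0.067 0.044] screw est -0.0108857610517745 k 1864
```

View pics/c5.png

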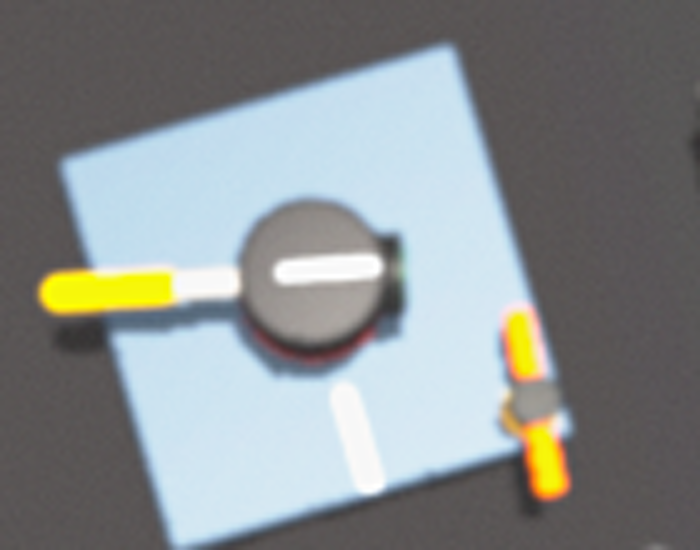

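```bash
cat >> t.py <<'E'
def tilttop(n=12):
    G=[]
    for i in range(n):
        s=snap('top');h=hsv(s); b=np.zeros(h.shape[:2],bool); b[140:255,265:385]=1
        bl=max(comps(b&(cv2.inRange(h,(88,18,150),(130,255,255))>0)),key=lambda c:c[1][4])[0]
        P=pts(s,cv2.erode(bl.astype(np.uint8),np.ones((3,3)))>0); cp,sd,k=plane(P[abs(P[:,2]-.03)<.012])
        big=np.zeros_like(b); big[110:290,215:440]=1; T=pts(s,big&(h[...,2]<110)&(h[...,1]<60)); T=T[abs(T[:,2])<.008]; ct,_,kt=plane(T)
        G.append(np.degrees(cp[:2]-ct[:2]))
    g=np.mean(G,0); a=g@[.5,.866]; print('top tilt',g.round(3),'along',a.round(3),'sd',np.std(G,0).round(3),k,kt)
E
python3 -c "
from t import *
tilttop()"
```

```text
top tilt [-0.016 -0.007] along -0.014 sd [0.057 0.069] 4063 24360
```

>>> {"fn": "arm_command", "kwargs": {
  "increments": [
    [[0.046,0.043,0,0,0,0,0],[0.046,0.043,0,0,0,0,0],[0.047,0.043,0,0,0,0,0],[0.047,0.044,0,0,0,0,0],[0,0,0,0,0,0,0],[0,0,-0.04,0,0,0,0],[0,0,-0.041,0,0,0,0],[0,0,0,0,0,0,0]]
  ]
}}

```text
time_s: 13.58
ee_pos: [0.5833, 0.0602, 0.2341]
eef_rot: [-3.14, 0.007, 0.469]
ft_force: [-0.7, -0.1, 1.2]
grip_width: 0.0004
grip_force: 0.0
```

>>> {"fn": "arm_command", "kwargs": {
  "increments": [
    [[0.006,-0.0013,0,0,0,0,0],[0.006,-0.0013,0,0,0,0,0],[0.0069,0.0011,0,0,0,0,0],[0.0069,0.0011,0,0,0,0,0],[0.0138,0.0002,0,0,0,0,0],[0.0138,-0.0017,0,0,0,0,0],[0.0135,-0.0036,0,0,0,0,0],[0.0128,-0.0055,0,0,0,0,0],[0.012,-0.0072,0,0,0,0,0],[0.0054,-0.0044,0,0,0,0,0],[0.0054,-0.0044,0,0,0,0,0],[0,0,0,0,0,0,0]]
  ]
}}

```text
time_s: 15.08
ee_pos: [0.6882, 0.0336, 0.2368]
eef_rot: [3.141, -0.001, 0.469]
ft_force: [-0.3, 0.2, 0.6]
grip_width: 0.0006
grip_force: 0.0
```

```bash
python3 - <<'E'
from t import *
s=snap('scene'); crop(s,'c6.png',190,400,130,330)
E
```

```text
(no output)
```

View pics/c6.png

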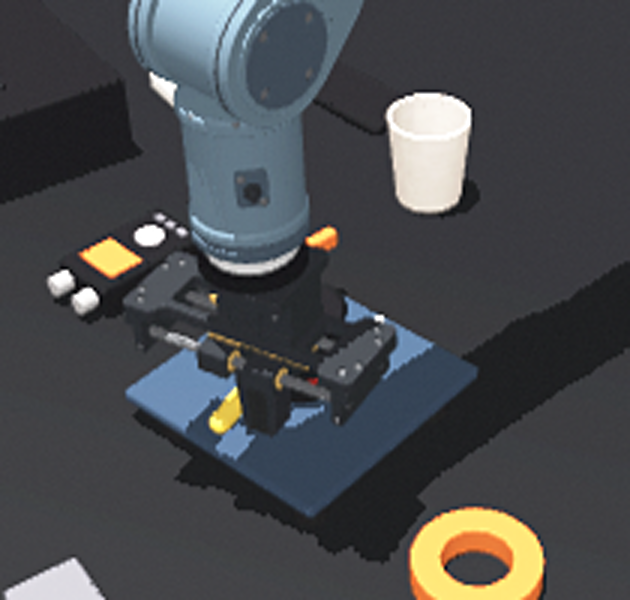

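>>> {"fn": "arm_command", "kwargs": {
  "increments": [
    [[-0.006,0.006,0,0,0,0,0],[0,0,0.045,0,0,0,0],[0,0,0.045,0,0,0,0],[-0.03,0.05,0,0,0,0,0],[-0.05,0.03,0,0,0,0,0],[-0.06,0,0,0,0,0,0],[-0.06,0,0,0,0,0,0],[-0.06,0,0,0,0,0,0],[0,0,0,0,0,0,0]]
  ]
}}

```text
time_s: 16.25
ee_pos: [0.4167, 0.1201, 0.3261]
eef_rot: [-3.142, 0.005, 0.473]
ft_force: [0.4, 0.4, 1.4]
grip_width: 0.0008
grip_force: 0.0
```

```bash
cat >> t.py <<'E'
def hand(n=4):
    for i in range(n):
        s=snap('top');h=hsv(s)
        def pca(m,z):
            q=np.array([ray(s,u,v,z)[:2] for v,u in np.argwhere(m)]); c=q.mean(0); w,V=np.linalg.eigh(np.cov((q-c).T)); d=V[:,1]
            return c,np.degrees(np.arctan2(d[1],d[0]))%180,len(q)
        b=np.zeros(h.shape[:2],bool); b[130:250,262:352]=1; b2=b.copy(); b[205:,:]=0
        ye=max(comps(b&(cv2.inRange(h,(18,110,90),(35,255,255))>0),15),key=lambda c:c[1][4])[0]
        c,a,k=pca(ye,.087)
        # camera-plate frame: axis
        bl=max(comps(b2&(cv2.inRange(h,(88,18,150),(130,255,255))>0)),key=lambda c:c[1][4])[0]
        rect=cv2.minAreaRect(np.argwhere(bl)[:,::-1].astype(np.float32)); cen=ray(s,*rect[0],.03)[:2]
        dr=c-cen; out=[c.round(4),'pca',a.round(2),'from axis',np.degrees(np.arctan2(dr[1],dr[0])).round(2),'r',np.linalg.norm(dr).round(4),'cen',cen.round(4),'rect',round(rect[2],2)]
        for m,st,cc in comps(b2&(h[...,1]<18)&(h[...,2]>170),15):
            z=.03 if cc[1]>212 else .103
            c2,a2,k2=pca(m,z); out+=['W',cc.round(),k2,a2.round(2)]
        print(*out)
    return s
E
python3 - <<'E'
from t import *
s=hand(); crop(s,'c7.png',260,400,130,250,5)
E
```

```text
[0.7038 0.0137] pca 27.46 from axis 29.1 r 0.1001 cen [ 0.6164 -0.0349] rect 73.74 W [311. 176.] 76 19.41 W [324. 197.] 133 29.59 W [331. 227.] 133 16.02
[0.7038 0.0137] pca 27.46 from axis 29.1 r 0.1001 cen [ 0.6164 -0.0349] rect 73.74 W [311. 176.] 75 20.01 W [324. 197.] 132 29.29 W [331. 227.] 132 15.74
[0.7038 0.0137] pca 27.46 from axis 29.1 r 0.1001 cen [ 0.6164 -0.0349] rect 73.74 W [311. 176.] 74 19.44 W [324. 197.] 133 29.59 W [331. 227.] 133 16.02
[0.7038 0.0137] pca 27.46 from axis 29.1 r 0.1001 cen [ 0.6164 -0.0349] rect 73.74 W [311. 176.] 75 20.01 W [324. 197.] 133 29.44 W [331. 227.] 133 16.02
```

View pics/c7.png

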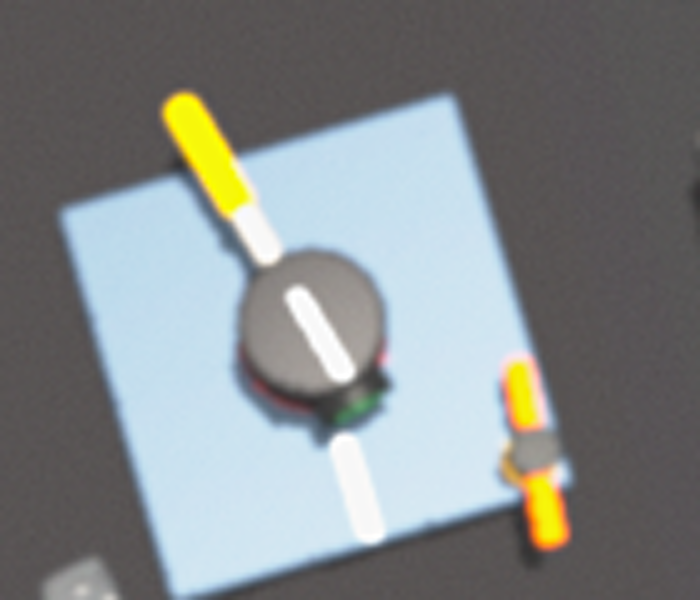

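>>> {"fn": "arm_command", "kwargs": {
  "increments": [
    [[0.06,0,0,0,0,0,0],[0.06,0,0,0,0,0,0],[0.06,0,0,0,0,0,0],[0.05,-0.03,0,0,0,0,0],[0.03,-0.05,0,0,0,0,0],[0,0,0,0,0,0,0],[0,0,-0.045,0,0,0,0],[0,0,-0.045,0,0,0,0],[0,0,0,0,0,0,0],[0.006,-0.006,0,0,0,0,0],[0.0036,-0.004,0,0,0,0,0],[0.0034,-0.0042,0,0,0,0,0],[0.0033,-0.0043,0,0,0,0,0],[0.003,-0.0045,0,0,0,0,0],[0,0,0,0,0,0,0]]
  ]
}}

```text
time_s: 18.32
ee_pos: [0.7014, 0.0165, 0.2367]
eef_rot: [3.141, -0.0, 0.469]
ft_force: [-0.3, -1.3, 1.2]
grip_width: 0.0006
grip_force: 0.0
```

>>> {"fn": "arm_command", "kwargs": {
  "increments": [
    [[-0.004,0.009,0,0,0,0,0],[0,0,0.045,0,0,0,0],[0,0,0.045,0,0,0,0],[-0.03,0.05,0,0,0,0,0],[-0.05,0.03,0,0,0,0,0],[-0.06,0,0,0,0,0,0],[-0.06,0,0,0,0,0,0],[-0.06,0,0,0,0,0,0],[0,0,0,0,0,0,0]]
  ]
}}

```text
time_s: 19.45
ee_pos: [0.432, 0.1063, 0.3259]
eef_rot: [-3.141, 0.006, 0.473]
ft_force: [1.0, 1.0, -0.6]
grip_width: 0.0003
grip_force: 0.0
```

```bash
python3 - <<'E'
from t import *
s=hand(3); tilttop(12); tilt(12); bar(); crop(s,'c8.png',260,400,130,250,5)
E
```

```text
[ 0.7129 -0.0072] pca 13.72 from axis 16.01 r 0.1004 cen [ 0.6164 -0.0349] rect 73.74 W [316. 174.] 70 11.37 W [323. 197.] 137 16.5 W [331. 227.] 132 15.74
[ 0.7129 -0.0072] pca 13.69 from axis 15.85 r 0.1004 cen [ 0.6163 -0.0346] rect 74.05 W [316. 174.] 70 11.37 W [323. 197.] 137 16.5 W [331. 227.] 131 15.61
[ 0.7129 -0.0072] pca 13.69 from axis 15.85 r 0.1004 cen [ 0.6163 -0.0346] rect 73.95 W [316. 174.] 70 11.37 W [323. 197.] 137 16.5 W [331. 227.] 131 15.61
top tilt [-0.019 -0.032] along -0.037 sd [0.048 0.058] 4137 23291
tilt [0.001 0.041] along 0.036 sd [0.053 0.115] screw est -0.05418645939980979 k 1696
bar [9.47 9.47 9.47 9.47]
```

View pics/c8.png

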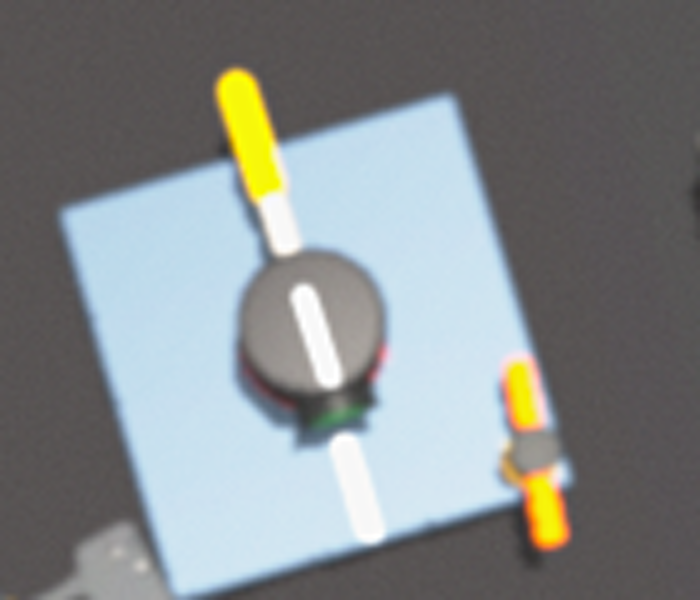

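```bash
python3 -c "
from plant import sign_off; print(sign_off())"
```

```text
the job is handed in; nothing more can be done
None
```

I screwed the T-bar clockwise until the base measured level (within about 0.04°), then turned the pan handle until the lens lined up with the white mark (within about 1°). I handed the job in after about 21 s on the robot's clock, with the gripper clear and nothing else touched.

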